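Clamp a vial rack on an orbital shaker

TASK

Load the shaker: set the low rack of vials on its platform between the fence and the open clamp bar, lengthways along the fence and centred on it, and let go. Then push the free end of the clamp bar round its pin until its foot has driven the rack solidly against the fence, the fence's two spring buttons pressed in, so that the rack stays firmly nipped when you let go; feel for that point and do not force it, the vials are glass. Keep the rack upright and leave everything else on the bench where it stands.

Things in the scene. Friction and masses are not known exactly. Their poses are not given: they have to be found in the camera images.
- shaker: White orbital shaker fixed on the bench: housing 280 x 300 mm, platform 300 x 330 mm with a flat black mat, its top 105 mm above the origin (on the bench under the centre). x runs along the fence, away from the robot (yaw within 0.2 rad of the world's); y left, z up. The fence, a low aluminium angle 190 mm long, 34 mm high, stands on the right side (-y), parallel to x, centred at x = 0.
- platform (a point): Centre of the mat's top, axes as the shaker. The fence is screwed down in slots: its inner face lies anywhere from y = -0.130 to -0.095 m; the setting is not reported and must be seen or felt. Two steel spring buttons (x = -50 and +50 mm, 17 mm up) stand 3 mm out of the face; together they take 3 N per mm and are flush at 9 N, when the rack meets solid metal. Left of the fence the mat is free.
- bar_pin (a point): The clamp bar's upright pin at the far end of the platform (x = 0.120, y = -0.025 m in the shaker's frame), 16 mm above the mat. The bar, an aluminium flat 12 mm wide, 8 to 24 mm above the mat, turns level about it. Friction washers hold it wherever it is left, without springing back: 4 to 7 N at the handle keeps it turning.
- clamp_bar (a joint): Bar angle, rad: 0 = parallel to the fence, pointing from the pin to the shaker's -x; grows as it swings open to +y. Starts at 0.95 to 1.15 (limits -0.3, 1.3). Rack home at -0.2 to 0.15, by the fence's setting. Sliding the rack adds about 1 N to the push at the handle; 5 N above the free swing has the buttons flush, 6 to 7 N is a firm nip, over 10 N is too hard. Let go, the nip must stay over 5 N.
- bar_handle (a point): Middle of the upright black round handle on the free end of the clamp bar: 18 mm diameter, 54 mm high (24 to 78 mm above the mat; this point is 51 mm above it), 210 mm from the pin. Push it sideways, square to the bar, from the side away from the fence.
- bar_foot (a point): Tip of the round slippery black plastic foot (22 mm diameter) on the fence side of the clamp bar, 120 mm along the bar from the pin and 33 mm out from the bar's centre line, 16 mm above the mat. With the bar at 0 it lies at x = 0 of the shaker. It pushes on the long side of the rack, near its middle.
- rack_center (a point): Centre of the low white vial rack: a plastic block 124 mm long (its x), 52 mm wide (its y, the grasp), 34 mm high, 0.2 to 0.33 kg; the point is 17 mm above its underside. Three rows of seven small grey-capped vials stick out of its top, to 44 mm above the underside. It starts on the bench to the right of the shaker, yaw up to 0.5 rad.
- amber_bottle: Bystander: amber bottle, 60 mm diameter, 125 mm high; origin under its centre. Leave alone.
- clear_bottle: Bystander: clear bottle with a blue cap, 72 mm diameter, 150 mm high; origin under its centre. Leave alone.
- beaker: Bystander: small glass beaker, 60 mm diameter, 75 mm high; origin under its centre. Leave alone.
- tube_rack: Bystander: tall white test-tube rack, 200 x 75 mm, tubes to 106 mm; origin under its centre, x along its length. Leave alone.
- pipette: Bystander: hand pipette lying on the bench, 240 mm long along its x, up to 27 mm high; origin under the middle. Leave alone.
- cap_box: Bystander: cardboard box 100 x 75 x 45 mm; origin under its centre. Leave alone.
- salt_jar: Bystander: white plastic jar, 70 mm diameter, 85 mm high; origin under its centre. Leave alone.
Not all that is in view belongs to the job. What is shaped like the part that bears rack_center but purple or turquoise is not meant.

How it is judged:
On the way, in this order (a step that is already met when the one before it is completed fails the run):
1. the vial rack stands on the platform between fence and open bar, let go (z of rack_center in the frame of shaker between 0.117 and 0.127 m and x of rack_center in the frame of shaker between -0.045 and 0.045 m and y of rack_center in the frame of shaker between -0.11 and 0.04 m and angle between rack_center's own z axis and vertical below 0.05 rad and contact force between the fingers and vial_rack below 0.05 N), for 0.2 s.
2. the bar's foot nips the rack with more than 5 N (contact force between clamp_bar and vial_rack above 5 N), for 0.3 s.
At the end, for the whole second after the job is handed in: The rack stands flat on the platform at the fence, square to it within 0.05 rad, its middle within 45 mm of the fence's middle, nipped between the bar's foot and the fence with more than 5 N while nothing touches the bar, everything at rest (contact force between clamp_bar and vial_rack above 5 N and z of rack_center in the frame of shaker between 0.117 and 0.127 m and x of rack_center in the frame of shaker between -0.045 and 0.045 m and y of rack_center in the frame of shaker below -0.06 m and angle between the x axis of rack_center and the x axis of shaker, either way round below 0.05 rad and angle between rack_center's own z axis and vertical below 0.05 rad and velocity of joint clamp_bar between -0.01 and 0.01 rad/s and linear speed of vial_rack below 0.01 m/s).
It fails at once if the rack squeezed with more than 20 N by the clamp bar (contact force between clamp_bar and vial_rack above 20 N).
It fails at once if the rack tipped by more than 25 degrees (angle between rack_center's own z axis and vertical above 0.44 rad).
It fails at once if a bystander moved by more than 25 mm (distance of any of amber_bottle, clear_bottle, beaker, tube_rack, pipette, cap_box, salt_jar from where it was at the start of the episode above 0.025 m).
It also fails if it takes over 69 s, if anything falls off the work surface, if the arm or the gripper's body presses on something with over 40 N, if the wrist force passes 120 N, or if a joint passes its speed limit or range.

ROBOT

A 7-joint arm with a two-finger parallel gripper is mounted at the origin on the work surface. World frame = base frame: x ahead of the robot, y to its left, z up, the work surface at z = 0. Lengths are in m, angles in rad, forces in N, time in s.
With the tool pointing down it reaches from about 0.425 to 0.875 m from the base axis. Payload 4.7 kg.
Tool frame: the origin (TCP) lies midway between the tips of the shut fingers; the grasp point (between the pads) lies 19 mm behind it; x points along the fingers, z is the direction in which the jaws open and shut, and the axes are right-handed (so a half turn about x gives the same grasp; the last joint's range is limited). The gripper opens to 87 mm and grips with 3 to 60 N. Pads are 19 mm wide; open, the fingers measure 117 mm over their backs; the gripper's body (75 mm by 190 mm) begins 51 mm behind the grasp point.
Start: joints at [1.199, 0.321, -0.07, 1.45, 0.023, 1.371, -0.057], TCP at [0.245, -0.602, 0.223] pointing down, gripper open.
Joint ranges: [-2.86, 2.86], [-0.3, 2.09], [-1.38, 1.24], [0.06, 2.45], [-1.56, 4.7], [0.09, 2.05], [-2.69, 2.69]. Speed limits (rad/s): [2.57, 2.57, 3.14, 3.14, 3.14, 3.14, 3.14].

INTERFACE

Orientations are given as a rotation vector (axis times angle).
In Python, from bench import ctrl gives the robot as it stands.
- The arm moves only by the shell command python3 -m pendant 'ROWS' [OPENING] [FORCE]. ROWS is JSON, a list of rows, each an object with "travel": the shift along the tool's x, y, z in m, a list of three; "twist": the turn about the tool's x in rad. In form: [{"travel": [x, y, z], "twist": twist}, ...]. A call has 1 to 10 rows; each row is the pose to reach, as a shift and turn from the pose measured when the call began, along the tool's axes at that moment; what a row does not reach only later rows make up. A row lasts 1/8 s, in which the tool goes at most 62.5 mm and 10.7 degrees, less where a joint would pass 70% of its speed; a pose out of reach is approached as far as the arm can. A call with a gripper value outside its range is refused whole. OPENING is the opening, from -1 (shut) to 1 (fully open), so that 0 is half open, set as the call begins (- or left out, the last holds). The fingers move at their own pace and stop on an object; FORCE is the grip in N (left out, the last holds). Time passes only in rows, so rows that repeat a pose let the fingers close. It gives the time, the measured TCP pose, the force and the opening at its end, in the units of the state.
- ctrl.get_state(): the state, without advancing time (a new reading comes with each control period).
- ctrl.get_image(name): name is "side" or "top"; returns the picture (480x640x3 uint8, red, green, blue); there is no depth.
- ctrl.camera_model(name): a dict with "K" (3x3 intrinsics, pixels), "rvec" (rotation vector, rad) and "tvec" (3), from world to camera coordinates, as OpenCV has them. Camera axes: x right, y down, z forward; pixel columns grow to the right and rows downward; lengths in m; the calibration is good to about 2 mm. A picture is of the moment at which its call begins. camera_model takes no time and is no camera call.
- ctrl.close_job(): hands the job in, once; it reports no verdict.
The state is a dict: "time": time; "joint_positions": joint angles; "qd": joint speeds; "joint_torque": joint torques, N m; "position": TCP position; "tool_rot": TCP orientation; "ft_force": force on the tool from outside, world axes, zero at the start; "torque": the same for the moment, N m; "grip_width": opening from 0.0 (shut) to 1.0 (fully open).
Only numpy, scipy, OpenCV 4.12 (cv2) and the standard library are available. Lean on these libraries where they do the work, as an engineer would, in place of code of your own. Each camera call takes 0.05 s, during which the arm holds its last target.

## Working session

There is one attempt and no reset: what is moved stays moved. The work goes in short steps, Python scripts to look and compute and a shell command to move; the robot and the scene stay as the last step left them, time stands still between calls to the robot, and variables do not carry over. Pictures are saved under pics/ and viewed, and the job is handed in when it is done.

```bash
mkdir -p pics; ls; python3 - <<'E'
from bench import ctrl
import cv2
s=ctrl.get_state()
for k,v in s.items(): print(k,v)
for n in("side","top"):
    m=ctrl.camera_model(n); print(n,m)
    cv2.imwrite(f"pics/{n}0.png",cv2.cvtColor(ctrl.get_image(n),cv2.COLOR_RGB2BGR))
E
```

```text
pics
time 0.0
joint_positions [ 1.19908207  0.32183506 -0.07007459  1.45165596  0.02260504  1.37078864
 -0.05688133]
qd [ 0.00117433  0.00194897 -0.00107029 -0.00063908  0.00077814 -0.00091148
 -0.00067665]
joint_torque [ 3.70140642e-04 -4.91284025e+01 -4.04076716e-01 -3.12526488e+01
 -6.39911927e-02  4.35965171e-02  1.68298247e-04]
position [ 0.24434597 -0.6017388   0.22146316]
tool_rot [ 0.9214672   1.36906316 -0.91986402]
ft_force [-0.63531176 -0.25128125  0.20735459]
torque [-0.00488377 -0.02218058  0.00727379]
grip_width 1.0001456575788719
side {'K': array([[446.22997848,   0.        , 318.81690253],
       [  0.        , 446.22997848, 242.60189877],
       [  0.        ,   0.        ,   1.        ]]), 'rvec': array([ 0.30120373, -2.80619526,  1.22589038]), 'tvec': array([0.54842289, 0.19392129, 1.28662776])}
top {'K': array([[446.16490363,   0.        , 312.52932206],
       [  0.        , 446.16490363, 243.32344729],
       [  0.        ,   0.        ,   1.        ]]), 'rvec': array([ 2.1903625 , -2.21701729,  0.06030182]), 'tvec': array([-0.02290784,  0.55904129,  1.25315163])}
```

View pics/top0.png

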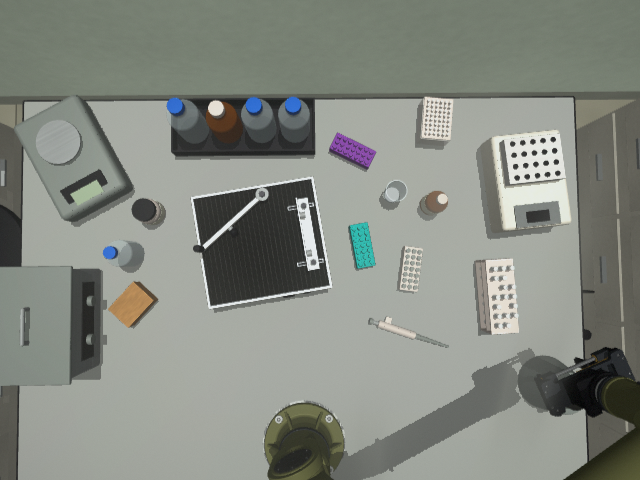

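View pics/side0.png

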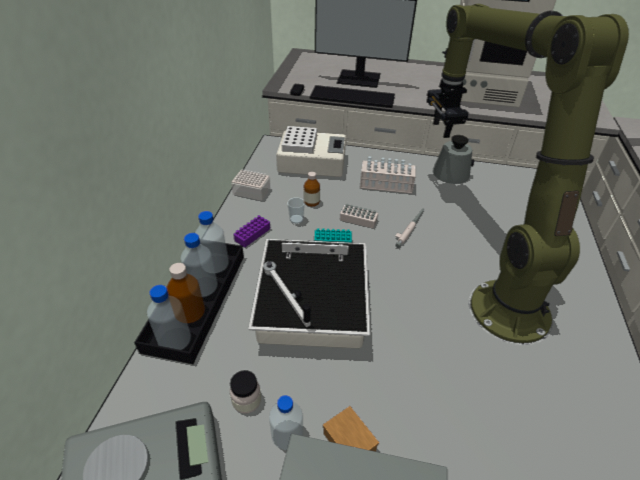

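Here is what could be taken for the vial rack in the top view:
- purple block at (352,150): a decoy
- turquoise block at (361,245): a decoy
- white box at (436,119): squarer, with many holes
- tall tube rack at (498,297)
- low white rack with 3x7 grey caps at (411,270): my choice

I'll check that one in a close crop.

```bash
python3 - <<'E'
import cv2,numpy as np
t=cv2.imread("pics/top0.png")
a=cv2.resize(t[235:305,340:440],None,fx=5,fy=5,interpolation=cv2.INTER_CUBIC)
b=cv2.resize(t[170:315,180:340],None,fx=5,fy=4.1,interpolation=cv2.INTER_CUBIC)
cv2.imwrite("pics/c1.png",a)
b=cv2.resize(t[170:315,180:340],None,fx=4,fy=4,interpolation=cv2.INTER_CUBIC)
cv2.imwrite("pics/c2.png",b)
E
```

```text
(no output)
```

View pics/c1.png

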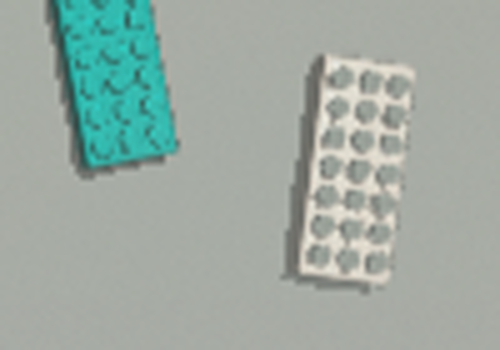

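View pics/c2.png

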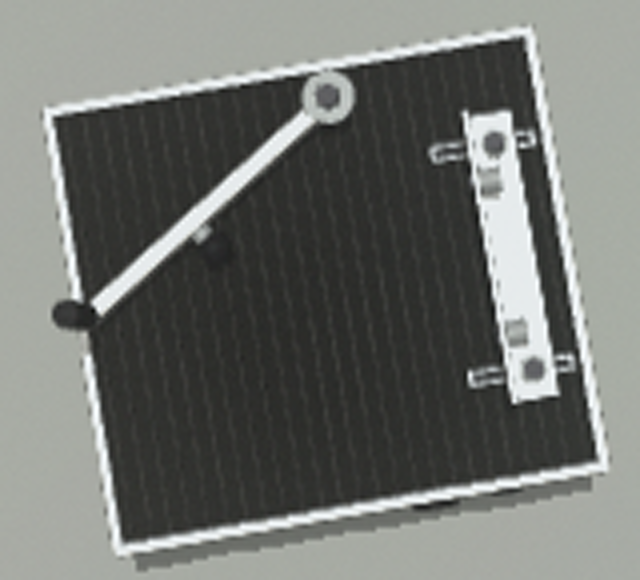

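The crop shows a white block with 3x7 grey caps, so it's the right rack. Its top-face corners are at about c1 (322,55), (414,68), (388,284) and (300,275). c2 shows the mat corners, the pin at (328,97), the handle at (73,315) and the fence's inner edge from (467,112) to (515,402). Next I'll turn these into metres.

```bash
cat > h.py <<'E'
import cv2,numpy as np
from bench import ctrl
from scipy.spatial.transform import Rotation as R
def ray(name,px,z):
    m=ctrl.camera_model(name); Rm=cv2.Rodrigues(np.array(m["rvec"]))[0]; t=np.array(m["tvec"])
    p=cv2.undistortPoints(np.array(px,float).reshape(-1,1,2),m["K"],None).reshape(-1,2)
    d=np.c_[p,np.ones(len(p))]@Rm; c=-Rm.T@t
    return c+d*((z-c[2])/d[:,2])[:,None]
def proj(name,P):
    m=ctrl.camera_model(name)
    return cv2.projectPoints(np.array(P,float).reshape(-1,3),np.array(m["rvec"]),np.array(m["tvec"]),m["K"],None)[0].reshape(-1,2)
def uc(p,f,o): return (np.array(p,float)+.5)/f-.5+np.array(o)
E
python3 - <<'E'
from h import *
np.set_printoptions(precision=4,suppress=True)
print("cam",ray("top",[[320,240]],1.2))
A=ray("top",uc([[322,55],[414,68],[388,284],[300,275]],5,[340,235]),.034)[:,:2]
print(A,A.mean(0));
for i in range(4): print(np.linalg.norm(A[i]-A[i-1]))
d=(A[0]+A[1]-A[2]-A[3]); print("rack yaw",np.arctan2(d[1],d[0]))
P=ray("top",uc([[45,110],[532,30],[605,470],[118,552]],4,[180,170]),.105)[:,:2]
c=P.mean(0);print(P,c)
for i in range(4): print(np.linalg.norm(P[i]-P[i-1]))
d=(P[0]+P[1]-P[2]-P[3]); yw=np.arctan2(d[1],d[0]); d2=P[0]+P[3]-P[1]-P[2]; print("yaw",yw,np.arctan2(d2[1],d2[0])-np.pi/2)
Rz=np.array([[np.cos(yw),-np.sin(yw)],[np.sin(yw),np.cos(yw)]])
for n,px,z in [("pin",[328,97],.121+.01),("handle top",[68,315],.183),("fence TL",[467,112],.139),("BL",[515,402],.139),("TR",[510,108],.139),("BR",[560,395],.139),("fTL0",[467,112],.105),("fBL0",[515,402],.105)]:
    w=ray("top",uc([px],4,[180,170]),z)[0,:2]; print(n,w,(w-c)@Rz)
E
```

```text
cam [[ 0.5063 -0.0187  1.2   ]]
[[ 0.5484 -0.2849]
 [ 0.5405 -0.3363]
 [ 0.4204 -0.319 ]
 [ 0.4261 -0.27  ]] [ 0.4838 -0.3026]
0.12321151081311027
0.05196414069471458
0.12128585162389853
0.049271183372418356
rack yaw -0.1321070794111828
[[ 0.6802  0.2903]
 [ 0.73   -0.0311]
 [ 0.4392 -0.0753]
 [ 0.39    0.2429]] [0.5599 0.1067]
0.2940786372547906
0.3252784926744629
0.29415306435620103
0.32204703823819397
yaw 0.15640673172633507 0.15344636709879955
pin [0.6828 0.1014] [ 0.1206 -0.0244]
handle top [0.5421 0.2559] [0.0057 0.1501]
fence TL [0.6709 0.0116] [ 0.0948 -0.1112]
BL [ 0.4849 -0.0169] [-0.0933 -0.1104]
TR [ 0.6731 -0.016 ] [ 0.0928 -0.1388]
BR [ 0.489  -0.0457] [-0.0937 -0.1394]
fTL0 [0.6759 0.0125] [ 0.0999 -0.1112]
fBL0 [ 0.4844 -0.017 ] [-0.0938 -0.1104]
```

```bash
cat >> h.py <<'E'
C=np.array([.5599,.1067]); YW=.155
RZ=np.array([[np.cos(YW),-np.sin(YW)],[np.sin(YW),np.cos(YW)]])
def s2w(p): return C+RZ@np.array(p,float)
def w2s(p): return (np.array(p,float)[:2]-C)@RZ
def plan(pos,jyaw=None):
    "jyaw: wanted world angle of jaw axis (mod pi)"
    s=ctrl.get_state(); Rt=R.from_rotvec(s["tool_rot"]).as_matrix()
    d=np.array(pos)-s["position"]; tr=Rt.T@d
    z=Rt[:,2]; j=np.arctan2(z[1],z[0]); tw=0
    if jyaw is not None:
        dj=(jyaw-j+np.pi/2)%np.pi-np.pi/2
        tw=dj*np.sign(Rt[2,0])
    print("t",s["time"],"pos",s["position"].round(4),"toolx",Rt[:,0].round(3),"jaw yaw",round(j,3),"F",s["ft_force"].round(2),"w",round(s["grip_width"],3))
    print("travel",tr.round(4),"twist",round(tw,3)," jaw off",0 if jyaw is None else round(dj,3))
    return s
E
python3 - <<'E'
from h import *
plan([.4838,-.3026,.20],-.132+np.pi/2)
plan([.4838,-.3026,.008],-.132+np.pi/2)
E
```

```text
t 0.1 pos [ 0.2443 -0.6018  0.2216] toolx [-0.001  0.002 -1.   ] jaw yaw -1.185 F [0.25 0.25 0.12] w 0.999
travel [ 0.0219  0.3344 -0.187 ] twist 0.518  jaw off -0.518
t 0.1 pos [ 0.2443 -0.6018  0.2216] toolx [-0.001  0.002 -1.   ] jaw yaw -1.185 F [0.25 0.25 0.12] w 0.999
travel [ 0.2139  0.3345 -0.1867] twist 0.518  jaw off -0.518
```

```bash
python3 -m pendant '[{"travel":[0,0.05,-0.03],"twist":0.08},{"travel":[0.005,0.1,-0.056],"twist":0.16},{"travel":[0.01,0.15,-0.084],"twist":0.25},{"travel":[0.02,0.2,-0.112],"twist":0.33},{"travel":[0.02,0.25,-0.14],"twist":0.42},{"travel":[0.03,0.3,-0.168],"twist":0.518},{"travel":[0.05,0.334,-0.187],"twist":0.518},{"travel":[0.08,0.334,-0.187],"twist":0.518},{"travel":[0.1,0.334,-0.187],"twist":0.518}]' 1 15; python3 - <<'E'
from h import *
plan([.4838,-.3026,.008],-.132+np.pi/2)
for n in("top","side"): cv2.imwrite(f"pics/{n}1.png",cv2.cvtColor(ctrl.get_image(n),cv2.COLOR_RGB2BGR))
a=cv2.imread("pics/side1.png")[130:290,260:460]; cv2.imwrite("pics/s1.png",cv2.resize(a,None,fx=3.5,fy=3.5,interpolation=2))
E
```

```text
time: 1.23
position: [0.4829, -0.3014, 0.12]
tool_rot: [1.305, 1.149, -1.306]
ft_force: [0.3, -0.5, -1.4]
grip_width: 1.001
t 1.225 pos [ 0.4829 -0.3014  0.12  ] toolx [-0.003  0.003 -1.   ] jaw yaw -1.701 F [ 0.26 -0.48 -1.43] w 1.001
travel [0.112  0.0014 0.0013] twist 0.002  jaw off -0.002
```

View pics/s1.png

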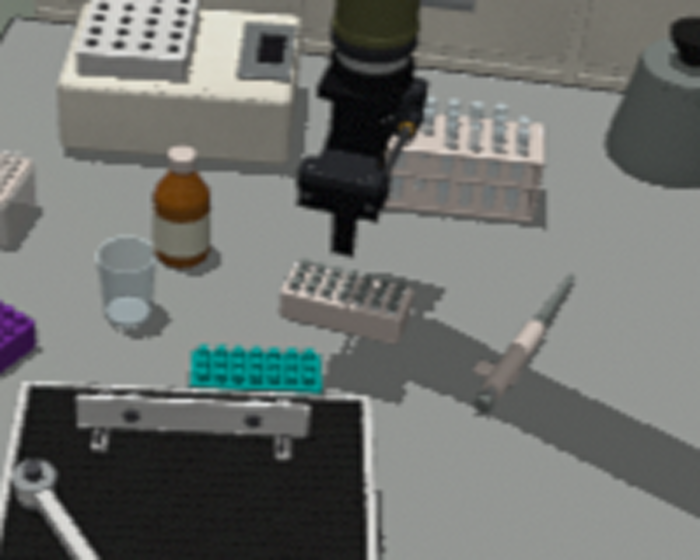

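The side crop shows the gripper straddling the white rack and clear of its neighbours. I'll go down and grip.

```bash
python3 -m pendant '[{"travel":[0.04,0.001,0.001],"twist":0},{"travel":[0.08,0.001,0.001],"twist":0},{"travel":[0.105,0.001,0.001],"twist":0},{"travel":[0.111,0.001,0.001],"twist":0},{"travel":[0.111,0.001,0.001],"twist":0}]' 1 15; python3 -m pendant '[{"travel":[0,0,0],"twist":0},{"travel":[0,0,0],"twist":0},{"travel":[0,0,0],"twist":0},{"travel":[0,0,0],"twist":0},{"travel":[0,0,0],"twist":0}]' -1 15
```

```text
time: 1.95
position: [0.4822, -0.3024, 0.0087]
tool_rot: [1.306, 1.151, -1.308]
ft_force: [-0.6, -0.0, 0.1]
grip_width: 1.002
time: 2.58
position: [0.4822, -0.3028, 0.0089]
tool_rot: [1.306, 1.15, -1.308]
ft_force: [-0.7, -1.1, 0.8]
grip_width: 0.597
```

```bash
python3 -m pendant '[{"travel":[-0.02,0,0],"twist":0},{"travel":[-0.06,0,0],"twist":0},{"travel":[-0.11,0,0],"twist":0},{"travel":[-0.16,0,0],"twist":0},{"travel":[-0.195,0,0],"twist":0},{"travel":[-0.2,0,0],"twist":0}]' -1 20; python3 - <<'E'
from h import *
w=s2w([-.0015,-.047]);print(w)
plan([w[0],w[1],.20],.155+np.pi/2)
E
```

```text
time: 3.32
position: [0.4843, -0.304, 0.2111]
tool_rot: [1.306, 1.146, -1.306]
ft_force: [0.3, -0.4, -3.3]
grip_width: 0.597
[0.56567385 0.06003189]
t 3.325 pos [ 0.4843 -0.304   0.2111] toolx [-0.001  0.001 -1.   ] jaw yaw -1.703 F [ 0.26 -0.43 -3.27] w 0.597
travel [ 0.0115  0.0327 -0.3715] twist -0.287  jaw off 0.287
```

```bash
python3 -m pendant '[{"travel":[0,0.004,-0.03],"twist":-0.02},{"travel":[0,0.008,-0.08],"twist":-0.06},{"travel":[0,0.012,-0.13],"twist":-0.1},{"travel":[0,0.016,-0.18],"twist":-0.15},{"travel":[0,0.02,-0.23],"twist":-0.2},{"travel":[0,0.024,-0.28],"twist":-0.25},{"travel":[0.005,0.028,-0.33],"twist":-0.28},{"travel":[0.01,0.033,-0.36],"twist":-0.287},{"travel":[0.01,0.033,-0.371],"twist":-0.287},{"travel":[0.011,0.033,-0.3715],"twist":-0.287}]' -1 20; python3 - <<'E'
from h import *
w=s2w([-.0015,-.047])
plan([w[0],w[1],.115],.155+np.pi/2)
for n in("top","side"): cv2.imwrite(f"pics/{n}2.png",cv2.cvtColor(ctrl.get_image(n),cv2.COLOR_RGB2BGR))
a=cv2.imread("pics/side2.png")[130:370,200:440]; a=cv2.resize(a,None,fx=1.66,fy=2.2,interpolation=2)
b=cv2.imread("pics/top2.png")[150:320,170:350];b=cv2.resize(b,(400,528),interpolation=2)
cv2.imwrite("pics/s2.png",np.hstack([cv2.resize(a,(398,528)),b]))
E
```

```text
time: 4.58
position: [0.565, 0.0604, 0.1993]
tool_rot: [1.093, 1.282, -1.095]
ft_force: [0.9, -0.4, -2.3]
grip_width: 0.594
t 4.575 pos [0.565  0.0604 0.1993] toolx [-0.003  0.001 -1.   ] jaw yaw -1.414 F [ 0.89 -0.41 -2.3 ] w 0.594
travel [0.0843 0.0009 0.0006] twist 0.001  jaw off -0.001
```

View pics/s2.png

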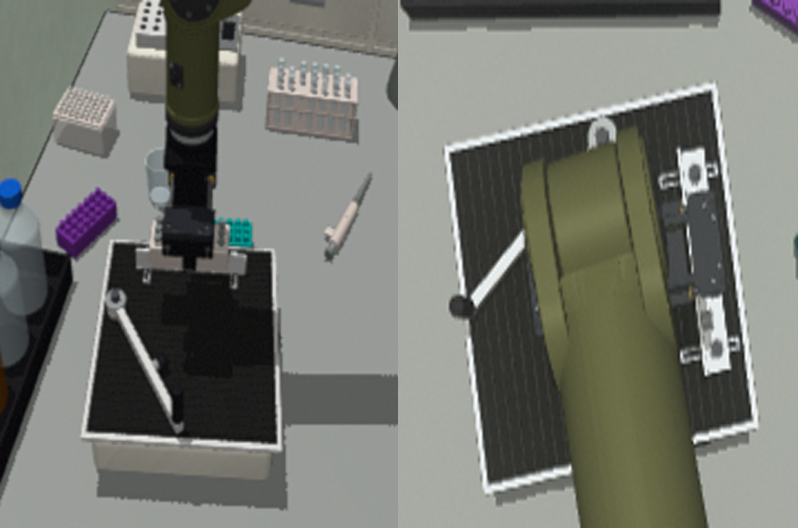

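The rack is held level above the mat between the fence and the open bar. I'll lower it onto the mat and release it part-way.

```bash
python3 -m pendant '[{"travel":[0.03,0.001,0.0005],"twist":0},{"travel":[0.06,0.001,0.0005],"twist":0},{"travel":[0.075,0.001,0.0005],"twist":0},{"travel":[0.081,0.001,0.0005],"twist":0},{"travel":[0.084,0.001,0.0005],"twist":0},{"travel":[0.085,0.001,0.0005],"twist":0},{"travel":[0.085,0.001,0.0005],"twist":0}]' -1 20
```

```text
time: 5.55
position: [0.5668, 0.058, 0.1155]
tool_rot: [1.095, 1.279, -1.096]
ft_force: [-0.2, 0.5, -2.2]
grip_width: 0.596
```

```bash
python3 -m pendant '[{"travel":[0.001,0,0],"twist":0},{"travel":[0.002,0,0],"twist":0},{"travel":[0.0025,0,0],"twist":0},{"travel":[0.003,0,0],"twist":0}]' -1 20
```

```text
time: 6.05
position: [0.5672, 0.0581, 0.114]
tool_rot: [1.096, 1.278, -1.096]
ft_force: [-4.5, -1.6, 9.4]
grip_width: 0.597
```

The force jumped to +9.4 N, so the rack is on the mat. Releasing.

```bash
python3 -m pendant '[{"travel":[-0.001,0,0],"twist":0},{"travel":[-0.001,0,0],"twist":0},{"travel":[-0.001,0,0],"twist":0},{"travel":[-0.001,0,0],"twist":0},{"travel":[-0.001,0,0],"twist":0}]' 0.45 20; python3 -m pendant '[{"travel":[-0.01,0,0],"twist":0},{"travel":[-0.04,0,0],"twist":0},{"travel":[-0.08,0,0],"twist":0},{"travel":[-0.12,0,0],"twist":0},{"travel":[-0.13,0,0],"twist":0},{"travel":[-0.13,0,0],"twist":0}]'
python3 - <<'E'
from h import *
# pre-push point, shaker frame
a=.988; u=np.array([-np.cos(a),np.sin(a)]); n=np.array([-np.sin(a),-np.cos(a)])
h=np.array([.12,-.025])+.21*u; print("handle s",h,"w",s2w(h))
pre=s2w(h-.055*n); print(pre, np.hypot(*pre))
plan([pre[0],pre[1],.24])
E
```

```text
time: 6.68
position: [0.5671, 0.0581, 0.1148]
tool_rot: [1.096, 1.278, -1.096]
ft_force: [0.5, 0.1, 0.6]
grip_width: 0.724
time: 7.42
position: [0.5674, 0.0581, 0.2454]
tool_rot: [1.096, 1.277, -1.095]
ft_force: [-0.3, 0.5, -0.2]
grip_width: 0.724
handle s [0.00442423 0.15033465] w [0.54106251 0.25591539]
[0.58175991 0.29291163] 0.6513384764950374
t 7.425 pos [0.5674 0.0581 0.2454] toolx [ 0.001 -0.    -1.   ] jaw yaw -1.418 F [-0.25  0.49 -0.22] w 0.724
travel [ 0.0054  0.05   -0.2299] twist 0  jaw off 0
```

```bash
python3 -m pendant '[{"travel":[0,0.01,-0.05],"twist":-0.1},{"travel":[0,0.02,-0.1],"twist":-0.2},{"travel":[0,0.03,-0.15],"twist":-0.3},{"travel":[0,0.04,-0.2],"twist":-0.45},{"travel":[0,0.05,-0.23],"twist":-0.55},{"travel":[0,0.05,-0.23],"twist":-0.586},{"travel":[0,0.05,-0.23],"twist":-0.586}]' -1 30
python3 - <<'E'
from h import *
s=plan([.5418,.2559,.15]); print(s["joint_positions"].round(2))
for n in("top","side"): cv2.imwrite(f"pics/{n}3.png",cv2.cvtColor(ctrl.get_image(n),cv2.COLOR_RGB2BGR))
a=cv2.imread("pics/side3.png")[200:360,230:390]; a=cv2.resize(a,(400,400),interpolation=2)
b=cv2.imread("pics/top3.png")[170:315,180:340];b=cv2.resize(b,None,fx=4,fy=4,interpolation=2)
cv2.imwrite("pics/s3.png",a); cv2.imwrite("pics/t3.png",b)
E
```

```text
time: 8.3
position: [0.5815, 0.2917, 0.2437]
tool_rot: [0.649, 1.472, -0.653]
ft_force: [0.2, 0.3, -0.1]
grip_width: 0.041
t 8.3 pos [0.5815 0.2917 0.2437] toolx [-0.001 -0.002 -1.   ] jaw yaw -0.833 F [ 0.22  0.3  -0.09] w 0.041
travel [ 0.0939 -0.0532 -0.0003] twist 0  jaw off 0
[ 0.04  0.4  -0.74  1.4   0.27  1.45 -1.52]
```

View pics/t3.png

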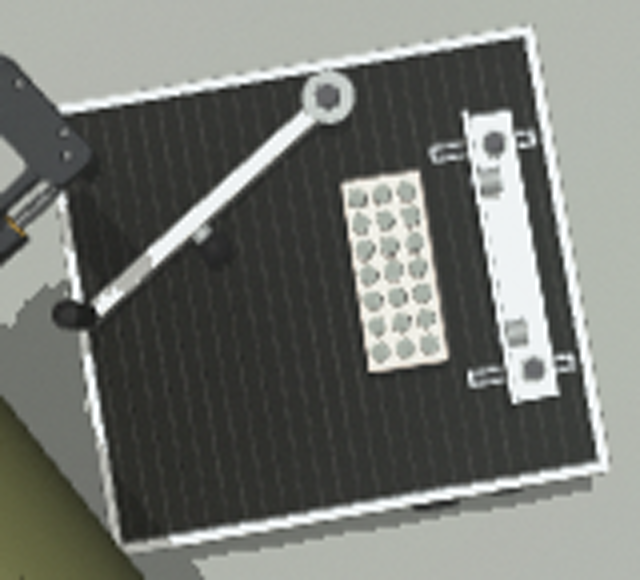

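View pics/s3.png

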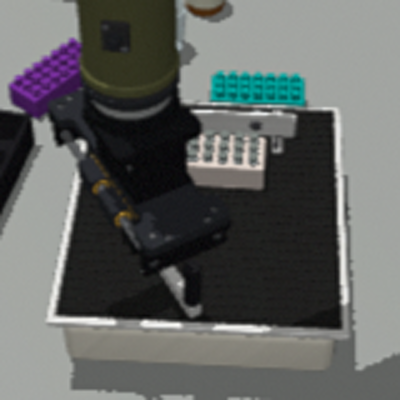

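The rack stands on the mat square to the fence, about 20 mm clear of it, and the bar is untouched with its handle still at (73,315) in the crop. I'll write a helper that works out the handle's arc in tool axes, then lower the shut fingers beside the handle.

```bash
python3 -m pendant '[{"travel":[0.03,0,0],"twist":0},{"travel":[0.07,0,0],"twist":0},{"travel":[0.095,0,0],"twist":0},{"travel":[0.1,0,0],"twist":0},{"travel":[0.1,0,0],"twist":0}]'
cat >> h.py <<'E'
PIN=np.array([.1206,-.0247]); GAP=.0185
def un(a): return np.array([-np.cos(a),np.sin(a)]),np.array([-np.sin(a),-np.cos(a)])
def arc(As,z=.143,gap=GAP,bias=(0,0,0)):
    s=ctrl.get_state(); Rt=R.from_rotvec(s["tool_rot"]).as_matrix()
    j=np.arctan2(Rt[1,2],Rt[0,2])
    rel=w2s(s["position"])-PIN
    # present bar angle if in contact
    r=np.hypot(*rel); am=np.arctan2(rel[1],-rel[0])-np.arctan2(gap,.21)
    u,n=un(am); nw=np.r_[RZ@n,0]
    F=np.array(s["ft_force"])-bias
    print("t",round(s["time"],2),"pos",s["position"].round(4),"a~",round(am,3),"r",round(r,4),"F",F.round(2),"push",round(-F@nw,2))
    for a in As:
        u,n=un(a); p=s2w(PIN+.21*u-gap*n)
        tr=Rt.T@(np.r_[p,z]-s["position"])
        nang=np.arctan2(*( (RZ@n)[::-1])); dj=(nang-(-1.571)+0-j+np.pi/2)%np.pi-np.pi/2
        print("a",a,"travel",tr.round(4),"twist",round(-dj,3))
def avgF(k=6):
    f=[]
    for i in range(k):
        ctrl.get_image("top"); f.append(ctrl.get_state()["ft_force"])
    f=np.array(f); return f.mean(0),f.std(0)
E
python3 - <<'E'
from h import *
m,sd=avgF(); print(m,sd)
arc([.988,.85,.75,.65,.55,.45,.4])
E
```

```text
time: 9.02
position: [0.5827, 0.2902, 0.1453]
tool_rot: [0.652, 1.469, -0.654]
ft_force: [0.1, 0.5, 0.2]
grip_width: 0.005
[-0.04117817  0.19833447  0.35976001] [0.2120596  0.44955031 0.39765269]
t 9.32 pos [0.5825 0.2911 0.1456] a~ 1.153 r 0.215 F [ 0.   -0.49  0.03] push -0.26
a 0.988 travel [ 0.0026 -0.0352 -0.0017] twist -0.002
a 0.85 travel [ 0.0026 -0.0643 -0.0022] twist -0.14
a 0.75 travel [ 0.0026 -0.0852 -0.    ] twist -0.24
a 0.65 travel [ 0.0026 -0.1059  0.0042] twist -0.34
a 0.55 travel [ 0.0026 -0.126   0.0104] twist -0.44
a 0.45 travel [ 0.0026 -0.1454  0.0187] twist -0.54
a 0.4 travel [ 0.0026 -0.1547  0.0235] twist -0.59
```

```bash
python3 -m pendant '[{"travel":[0.0025,-0.02,-0.001],"twist":0},{"travel":[0.0025,-0.033,-0.0017],"twist":0},{"travel":[0.0025,-0.04,-0.002],"twist":-0.025},{"travel":[0.0025,-0.05,-0.002],"twist":-0.07},{"travel":[0.0025,-0.064,-0.002],"twist":-0.14},{"travel":[0.0025,-0.075,-0.001],"twist":-0.19}]'
python3 - <<'E'
from h import *
arc([.75,.7,.65,.6,.55,.5,.45,.4])
for n in("top","side"): cv2.imwrite(f"pics/{n}4.png",cv2.cvtColor(ctrl.get_image(n),cv2.COLOR_RGB2BGR))
a=cv2.imread("pics/side4.png")[200:360,230:390]; a=cv2.resize(a,(400,400),interpolation=2)
b=cv2.imread("pics/top4.png")[170:330,180:340];b=cv2.resize(b,(400,400),interpolation=2)
cv2.imwrite("pics/s4.png",np.hstack([a,b]))
E
```

```text
time: 10.07
position: [0.5271, 0.2436, 0.1436]
tool_rot: [0.506, 1.508, -0.498]
ft_force: [4.6, 5.3, -3.5]
grip_width: 0.006
t 10.07 pos [0.5271 0.2436 0.1436] a~ 0.809 r 0.2112 F [ 4.56  5.32 -3.54] push 7.0
a 0.75 travel [ 0.0005 -0.0124 -0.0005] twist -0.047
a 0.7 travel [ 0.0005 -0.023  -0.0006] twist -0.097
a 0.65 travel [ 0.0004 -0.0335 -0.0003] twist -0.147
a 0.6 travel [ 0.0004 -0.044   0.0006] twist -0.197
a 0.55 travel [ 0.0003 -0.0544  0.002 ] twist -0.247
a 0.5 travel [ 0.0002 -0.0648  0.0039] twist -0.297
a 0.45 travel [ 0.0002 -0.0751  0.0063] twist -0.347
a 0.4 travel [ 0.0001 -0.0852  0.0093] twist -0.397
```

View pics/s4.png

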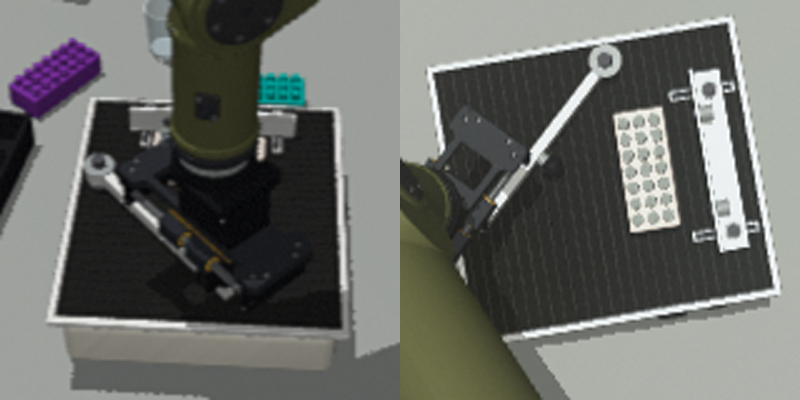

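The bar is following the fingers, at about 0.81 rad with a 7 N push, and the rack hasn't moved. Continuing along the arc.

```bash
python3 -m pendant '[{"travel":[0,-0.012,0],"twist":-0.05},{"travel":[0,-0.023,-0.0005],"twist":-0.1},{"travel":[0,-0.0335,0],"twist":-0.15},{"travel":[0,-0.044,0.0005],"twist":-0.2},{"travel":[0,-0.054,0.002],"twist":-0.25},{"travel":[0,-0.065,0.004],"twist":-0.3},{"travel":[0,-0.071,0.005],"twist":-0.33},{"travel":[0,-0.075,0.006],"twist":-0.35}]'
python3 - <<'E'
from h import *
arc([.45,.44,.42,.40,.38,.36,.34])
E
```

```text
time: 11.18
position: [0.4871, 0.1808, 0.144]
tool_rot: [0.233, 1.553, -0.226]
ft_force: [3.5, 5.4, -4.4]
grip_width: 0.01
t 11.18 pos [0.4871 0.1808 0.144 ] a~ 0.454 r 0.2114 F [ 3.52  5.42 -4.36] push 6.22
a 0.45 travel [ 0.001  -0.001   0.0005] twist 0.002
a 0.44 travel [ 0.001  -0.0031  0.0003] twist -0.008
a 0.42 travel [ 0.0009 -0.0073  0.    ] twist -0.028
a 0.4 travel [ 0.0009 -0.0115 -0.0002] twist -0.048
a 0.38 travel [ 0.0009 -0.0157 -0.0003] twist -0.068
a 0.36 travel [ 0.0009 -0.0199 -0.0003] twist -0.088
a 0.34 travel [ 0.0008 -0.0241 -0.0003] twist -0.108
```

```bash
cat >m.py <<'E'
from h import *
import sys
B=np.array([-.04,.2,.36])
f=[]
for i in range(8):
    ctrl.get_image("top"); s=ctrl.get_state(); f.append(s["ft_force"])
f=np.array(f); f1=f.mean(0)-B
rel=w2s(s["position"])-PIN; am=np.arctan2(rel[1],-rel[0])-np.arctan2(GAP,.21)
u,n=un(am); nw=np.r_[RZ@n,0]; uw=np.r_[RZ@u,0]
print("hold push %.2f (first %.2f last %.2f) lateral %.2f z %.2f sd %.2f"%(-f1@nw,-(f[0]-B)@nw,-(f[-1]-B)@nw,f1@uw,f1[2],(f@nw).std()))
a0=round(am,3); arc([round(a0-d,3) for d in (.01,.02,.04,.06,.08)],bias=B)
E
for k in 1 2; do echo; done
python3 -m pendant '[{"travel":[0.0005,-0.002,0],"twist":-0.01},{"travel":[0.0005,-0.004,0],"twist":-0.018},{"travel":[0.0005,-0.006,0],"twist":-0.024},{"travel":[0.0005,-0.008,0],"twist":-0.032}]'; python3 m.py
```

```text
time: 11.68
position: [0.485, 0.1755, 0.144]
tool_rot: [0.21, 1.555, -0.197]
ft_force: [1.9, 5.1, -1.9]
grip_width: 0.004
hold push 5.45 (first 5.76 last 6.14) lateral 0.55 z -1.72 sd 0.49
t 12.07 pos [0.4849 0.1752 0.144 ] a~ 0.426 r 0.2114 F [ 1.34  6.   -1.  ] push 6.14
a 0.416 travel [ 0.0009 -0.0022  0.0004] twist 0.001
a 0.406 travel [ 0.0009 -0.0043  0.0002] twist -0.009
a 0.386 travel [ 0.0009 -0.0085 -0.0001] twist -0.029
a 0.366 travel [ 0.0008 -0.0127 -0.0003] twist -0.049
a 0.346 travel [ 0.0008 -0.017  -0.0004] twist -0.069
```

```bash
python3 -m pendant '[{"travel":[0,-0.002,0],"twist":-0.01},{"travel":[0,-0.004,0],"twist":-0.02},{"travel":[0,-0.006,0],"twist":-0.03},{"travel":[0,-0.008,0],"twist":-0.04}]'; python3 m.py
```

```text
time: 12.58
position: [0.4827, 0.1699, 0.1442]
tool_rot: [0.179, 1.558, -0.162]
ft_force: [0.8, 6.3, -2.4]
grip_width: 0.002
hold push 5.31 (first 5.24 last 6.41) lateral 0.02 z -2.34 sd 0.48
t 12.97 pos [0.4827 0.1696 0.1442] a~ 0.398 r 0.2116 F [ 1.14  6.33 -2.08] push 6.41
a 0.388 travel [ 0.0012 -0.0021  0.0006] twist 0.015
a 0.378 travel [ 0.0011 -0.0042  0.0004] twist 0.005
a 0.358 travel [ 0.0011 -0.0084  0.0001] twist -0.015
a 0.338 travel [ 0.001  -0.0126 -0.0002] twist -0.035
a 0.318 travel [ 0.001  -0.0168 -0.0004] twist -0.055
```

Free swing holds at about 5.4 N at the handle. Going on; the foot should meet the rack at about 0.30 rad.

```bash
python3 -m pendant '[{"travel":[0.001,-0.004,0],"twist":0},{"travel":[0.001,-0.008,0],"twist":-0.015},{"travel":[0.001,-0.0125,0],"twist":-0.035},{"travel":[0.001,-0.017,0],"twist":-0.055},{"travel":[0.001,-0.021,0],"twist":-0.075},{"travel":[0.001,-0.025,-0.0005],"twist":-0.095}]'; python3 m.py
```

```text
time: 13.72
position: [0.4766, 0.1483, 0.144]
tool_rot: [0.105, 1.562, -0.084]
ft_force: [-0.2, 6.3, 2.1]
grip_width: 0.003
hold push 5.36 (first 5.51 last 5.92) lateral 2.05 z 2.84 sd 0.40
t 14.12 pos [0.4766 0.1476 0.1439] a~ 0.29 r 0.2115 F [-1.22  6.14  3.12] push 5.92
a 0.28 travel [ 0.0009 -0.0021  0.0005] twist 0.003
a 0.27 travel [ 0.0009 -0.0042  0.0003] twist -0.007
a 0.25 travel [ 0.0008 -0.0084  0.    ] twist -0.027
a 0.23 travel [ 0.0008 -0.0126 -0.0002] twist -0.047
a 0.21 travel [ 0.0007 -0.0169 -0.0003] twist -0.067
```

```bash
python3 -m pendant '[{"travel":[0,-0.0025,0.0005],"twist":0},{"travel":[0,-0.005,0],"twist":-0.01},{"travel":[0,-0.0085,0],"twist":-0.027},{"travel":[0,-0.0125,0],"twist":-0.047},{"travel":[0,-0.017,0],"twist":-0.067},{"travel":[0,-0.021,0],"twist":-0.087},{"travel":[0,-0.025,0],"twist":-0.107}]'; python3 m.py; python3 - <<'E'
from h import *
b=ctrl.get_image("top")[170:330,180:340][...,::-1];cv2.imwrite("pics/t5.png",cv2.resize(b,(600,600),interpolation=2))
E
```

```text
time: 15.0
position: [0.4727, 0.126, 0.1441]
tool_rot: [0.021, 1.565, 0.002]
ft_force: [-1.9, 7.3, 0.9]
grip_width: 0.003
hold push 5.86 (first 6.19 last 5.45) lateral 1.53 z 0.59 sd 0.40
t 15.4 pos [0.4727 0.1253 0.1441] a~ 0.183 r 0.2116 F [-1.54  5.49  0.14] push 5.45
a 0.173 travel [ 0.0011 -0.0021  0.0006] twist 0.005
a 0.163 travel [ 0.001  -0.0042  0.0004] twist -0.005
a 0.143 travel [ 0.001  -0.0084  0.0001] twist -0.025
a 0.123 travel [ 0.0009 -0.0126 -0.0001] twist -0.045
a 0.103 travel [ 0.0009 -0.0168 -0.0003] twist -0.065
```

View pics/t5.png

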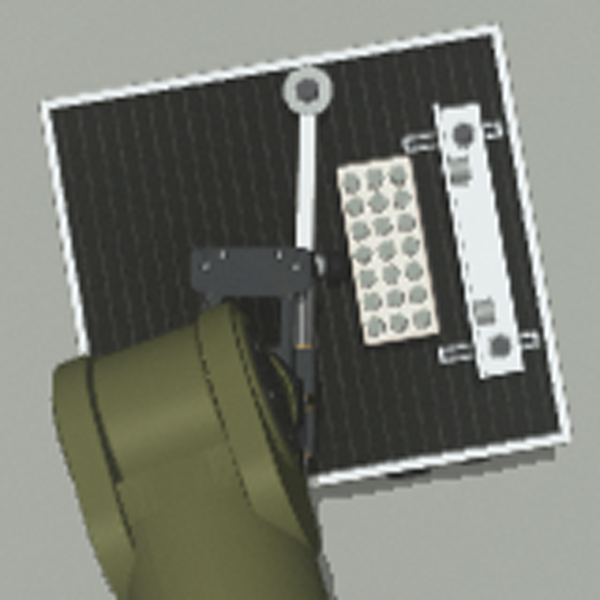

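The foot now touches the rack near its middle, the rack is still square, and the push has risen about 0.5 N. Continuing, more slowly.

```bash
python3 -m pendant '[{"travel":[0,-0.002,0.0005],"twist":0},{"travel":[0,-0.004,0],"twist":-0.005},{"travel":[0,-0.006,0],"twist":-0.015},{"travel":[0,-0.0085,0],"twist":-0.025},{"travel":[0,-0.0125,0],"twist":-0.045},{"travel":[0,-0.016,0],"twist":-0.06},{"travel":[0,-0.018,0],"twist":-0.07}]'; python3 m.py
```

```text
time: 16.32
position: [0.4714, 0.1102, 0.1441]
tool_rot: [-0.033, 1.566, 0.06]
ft_force: [-2.2, 7.3, 0.7]
grip_width: 0.005
hold push 6.23 (first 6.81 last 5.45) lateral 1.69 z 0.47 sd 0.58
t 16.73 pos [0.4714 0.11   0.1441] a~ 0.11 r 0.2117 F [-1.5   5.39  0.58] push 5.45
a 0.1 travel [ 0.0011 -0.0022  0.0007] twist 0.004
a 0.09 travel [ 0.001  -0.0043  0.0005] twist -0.006
a 0.07 travel [ 0.001  -0.0085  0.0002] twist -0.026
a 0.05 travel [ 0.0009 -0.0127 -0.    ] twist -0.046
a 0.03 travel [ 0.0008 -0.0169 -0.0002] twist -0.066
```

```bash
python3 -m pendant '[{"travel":[0,-0.002,0.0005],"twist":0},{"travel":[0,-0.004,0],"twist":-0.005},{"travel":[0,-0.006,0],"twist":-0.015},{"travel":[0,-0.008,0],"twist":-0.025},{"travel":[0,-0.01,0],"twist":-0.035}]'; python3 m.py
```

```text
time: 17.35
position: [0.4711, 0.1029, 0.1442]
tool_rot: [-0.06, 1.566, 0.091]
ft_force: [-1.4, 6.7, -0.5]
grip_width: 0.008
hold push 6.30 (first 6.54 last 6.19) lateral 0.60 z -0.48 sd 0.44
t 17.75 pos [0.4711 0.1025 0.1442] a~ 0.075 r 0.2118 F [-0.77  6.14 -0.95] push 6.19
a 0.065 travel [ 0.0012 -0.0021  0.0008] twist 0.005
a 0.055 travel [ 0.0011 -0.0042  0.0006] twist -0.005
a 0.035 travel [ 0.001  -0.0084  0.0003] twist -0.025
a 0.015 travel [ 0.001  -0.0127  0.    ] twist -0.045
a -0.005 travel [ 0.0009 -0.0169 -0.0001] twist -0.065
```

```bash
python3 -m pendant '[{"travel":[0,-0.002,0],"twist":0},{"travel":[0,-0.004,0],"twist":-0.005},{"travel":[0,-0.006,0],"twist":-0.015},{"travel":[0,-0.008,0],"twist":-0.025}]'; python3 m.py
```

```text
time: 18.25
position: [0.471, 0.0974, 0.1442]
tool_rot: [-0.079, 1.567, 0.114]
ft_force: [-1.8, 8.0, -0.4]
grip_width: 0.006
hold push 5.95 (first 6.26 last 5.47) lateral 0.37 z -0.50 sd 0.27
t 18.65 pos [0.4711 0.097  0.1442] a~ 0.049 r 0.2118 F [-0.63  5.43 -0.65] push 5.47
a 0.039 travel [ 0.0012 -0.0022  0.0008] twist 0.006
a 0.029 travel [ 0.0011 -0.0043  0.0006] twist -0.004
a 0.009 travel [ 0.0011 -0.0085  0.0003] twist -0.024
a -0.011 travel [ 0.001  -0.0127  0.0001] twist -0.044
a -0.031 travel [ 0.0009 -0.0169 -0.0001] twist -0.064
```

```bash
python3 -m pendant '[{"travel":[0,-0.0015,0],"twist":0},{"travel":[0,-0.003,0],"twist":-0.005},{"travel":[0,-0.0045,0],"twist":-0.01},{"travel":[0,-0.0055,0],"twist":-0.015}]'; python3 m.py
```

```text
time: 19.15
position: [0.4711, 0.0939, 0.1443]
tool_rot: [-0.09, 1.567, 0.128]
ft_force: [-2.1, 7.1, -0.7]
grip_width: 0.005
hold push 7.01 (first 7.37 last 7.19) lateral -0.20 z -0.87 sd 0.49
t 19.55 pos [0.4711 0.0938 0.1443] a~ 0.033 r 0.2119 F [-0.08  7.23 -1.72] push 7.19
a 0.023 travel [ 0.0012 -0.0023  0.0009] twist 0.006
a 0.013 travel [ 0.0012 -0.0044  0.0007] twist -0.004
a -0.007 travel [ 0.0011 -0.0086  0.0004] twist -0.024
a -0.027 travel [ 0.001  -0.0128  0.0001] twist -0.044
a -0.047 travel [ 0.0009 -0.0171 -0.    ] twist -0.064
```

The push is rising to 7.0 N at about 0.033 rad, so the buttons are starting to press. From here, small steps.

```bash
python3 -m pendant '[{"travel":[0,-0.001,0],"twist":0},{"travel":[0,-0.002,0],"twist":0},{"travel":[0,-0.003,0],"twist":-0.003},{"travel":[0,-0.0042,0],"twist":-0.006}]'; python3 m.py
```

```text
time: 20.05
position: [0.4711, 0.0923, 0.1443]
tool_rot: [-0.093, 1.567, 0.137]
ft_force: [-0.7, 7.7, -0.8]
grip_width: 0.007
hold push 8.26 (first 8.42 last 8.07) lateral -0.22 z -1.39 sd 0.25
t 20.45 pos [0.4711 0.0922 0.1443] a~ 0.026 r 0.212 F [-1.11  8.   -1.48] push 8.07
a 0.016 travel [ 0.0012 -0.0022  0.0009] twist 0.007
a 0.006 travel [ 0.0012 -0.0043  0.0007] twist -0.003
a -0.014 travel [ 0.0011 -0.0085  0.0004] twist -0.023
a -0.034 travel [ 0.0009 -0.0128  0.0002] twist -0.043
a -0.054 travel [ 0.0008 -0.017   0.    ] twist -0.063
```

```bash
python3 -m pendant '[{"travel":[0,-0.001,0],"twist":0},{"travel":[0,-0.002,0],"twist":0},{"travel":[0,-0.003,0],"twist":-0.003},{"travel":[0,-0.004,0],"twist":-0.006},{"travel":[0,-0.0045,0],"twist":-0.006}]'; python3 m.py
```

```text
time: 21.08
position: [0.4711, 0.0911, 0.1444]
tool_rot: [-0.097, 1.567, 0.146]
ft_force: [-1.8, 10.8, -0.6]
grip_width: 0.005
hold push 10.24 (first 10.54 last 10.75) lateral -0.46 z -1.61 sd 0.61
t 21.48 pos [0.4711 0.091  0.1444] a~ 0.021 r 0.212 F [-0.85 10.74 -2.62] push 10.75
a 0.011 travel [ 0.0013 -0.0022  0.0009] twist 0.01
a 0.001 travel [ 0.0012 -0.0043  0.0007] twist 0.0
a -0.019 travel [ 0.0011 -0.0085  0.0004] twist -0.02
a -0.039 travel [ 0.001  -0.0127  0.0002] twist -0.04
a -0.059 travel [ 0.0008 -0.0169  0.    ] twist -0.06
```

```bash
python3 -m pendant '[{"travel":[0,-0.001,0],"twist":0},{"travel":[0,-0.002,0],"twist":0},{"travel":[0,-0.003,0],"twist":0},{"travel":[0,-0.004,0],"twist":0},{"travel":[0,-0.0045,0],"twist":0}]'; python3 m.py
```

```text
time: 22.1
position: [0.4711, 0.0902, 0.1444]
tool_rot: [-0.095, 1.568, 0.151]
ft_force: [-0.8, 11.4, -0.2]
grip_width: 0.006
hold push 10.91 (first 10.37 last 10.45) lateral -1.05 z -1.44 sd 0.35
t 22.5 pos [0.4711 0.0902 0.1444] a~ 0.017 r 0.212 F [-0.19 10.53 -1.3 ] push 10.45
a 0.007 travel [ 0.0013 -0.0022  0.001 ] twist 0.009
a -0.003 travel [ 0.0013 -0.0043  0.0008] twist -0.001
a -0.023 travel [ 0.0011 -0.0085  0.0005] twist -0.021
a -0.043 travel [ 0.001  -0.0127  0.0002] twist -0.041
a -0.063 travel [ 0.0008 -0.0169  0.0001] twist -0.061
```

```bash
python3 -m pendant '[{"travel":[0,-0.001,0],"twist":0},{"travel":[0,-0.002,0],"twist":0},{"travel":[0,-0.003,0],"twist":0},{"travel":[0,-0.004,0],"twist":0},{"travel":[0,-0.0047,0],"twist":0}]'; python3 m.py
```

```text
time: 23.12
position: [0.4711, 0.0899, 0.1445]
tool_rot: [-0.093, 1.568, 0.158]
ft_force: [-0.9, 12.5, -0.1]
grip_width: 0.004
hold push 12.26 (first 12.30 last 12.30) lateral -0.96 z -1.09 sd 0.28
t 23.52 pos [0.4711 0.0898 0.1444] a~ 0.015 r 0.212 F [ 0.   12.42 -1.63] push 12.3
a 0.005 travel [ 0.0014 -0.0022  0.001 ] twist 0.009
a -0.005 travel [ 0.0013 -0.0043  0.0008] twist -0.001
a -0.025 travel [ 0.0011 -0.0085  0.0005] twist -0.021
a -0.045 travel [ 0.0009 -0.0127  0.0002] twist -0.041
a -0.065 travel [ 0.0008 -0.0169  0.0001] twist -0.061
```

At 12.3 N, 6.8 N above free swing, the pose barely moves: 0.4 mm for 1.3 N, so it's solid. That's a firm nip, so I'll back off square to the bar and lift away.

```bash
python3 -m pendant '[{"travel":[0,0.003,0],"twist":0},{"travel":[0,0.01,0],"twist":0},{"travel":[0,0.025,0],"twist":0},{"travel":[0,0.045,0],"twist":0},{"travel":[-0.03,0.06,0],"twist":0},{"travel":[-0.08,0.1,0],"twist":0},{"travel":[-0.12,0.15,0],"twist":0},{"travel":[-0.12,0.2,0],"twist":0},{"travel":[-0.12,0.24,0],"twist":0}]'; python3 - <<'E'
from h import *
s=plan([.5,.3,.26])
for n in("top","side"): cv2.imwrite(f"pics/{n}6.png",ctrl.get_image(n)[...,::-1])
a=cv2.imread("pics/side6.png")[220:360,240:380]; a=cv2.resize(a,(300,300),interpolation=2)
b=cv2.imread("pics/top6.png")[170:315,180:340];b=cv2.resize(b,None,fx=4,fy=4,interpolation=2)
cv2.imwrite("pics/s6.png",a); cv2.imwrite("pics/t6.png",b)
E
```

```text
time: 24.65
position: [0.433, 0.3242, 0.2755]
tool_rot: [-0.093, 1.566, 0.158]
ft_force: [0.2, -1.4, -0.2]
grip_width: 0.005
t 24.65 pos [0.433  0.3242 0.2755] toolx [-0.002  0.041 -0.999] jaw yaw 0.16 F [ 0.23 -1.39 -0.25] w 0.005
travel [ 0.0143 -0.0352  0.0622] twist 0  jaw off 0
```

View pics/t6.png

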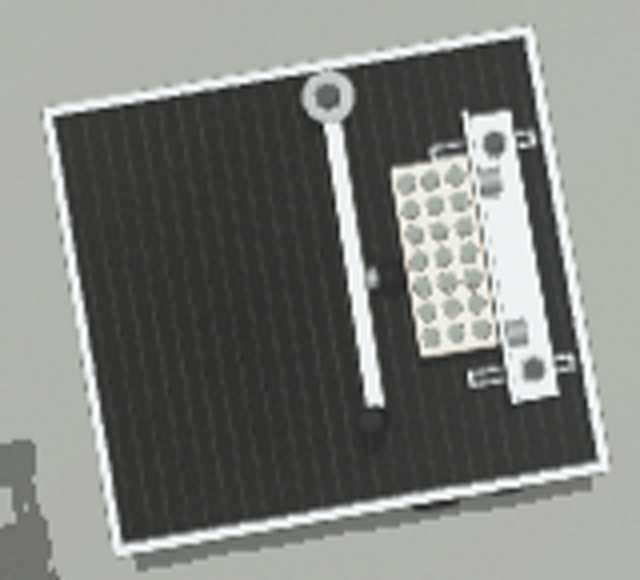

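View pics/side6.png

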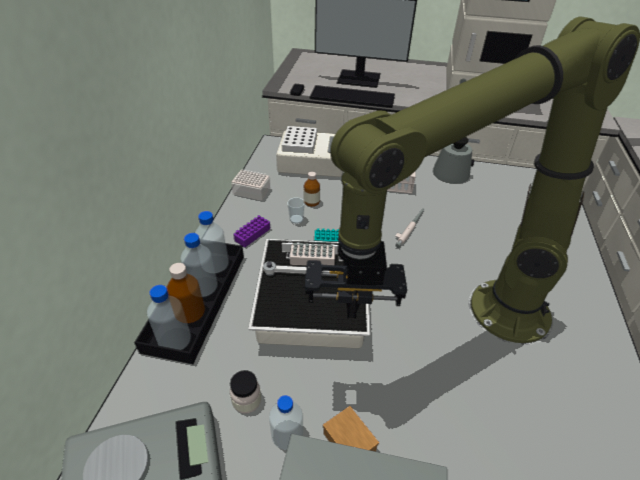

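The top view shows the rack flush along the fence, with the foot on its middle and the bar about parallel. The side view shows the bystanders where they were. I'll check the numbers.

```bash
python3 - <<'E'
from h import *
A=ray("top",uc([[392,165],[467,156],[497,347],[422,357]],4,[180,170]),.139)[:,:2]
L=np.array([w2s(a) for a in A]); print(L.round(4),L.mean(0).round(4)); d=L[0]-L[3]; print("yaw",np.arctan2(d[1],d[0]).round(3))
h=w2s(ray("top",uc([[370,422]],4,[180,170]),.183)[0]); r=h-PIN; print("handle",h.round(4),"a",np.arctan2(r[1],-r[0]).round(3))
a=cv2.imread("pics/top0.png").astype(int);b=cv2.imread("pics/top6.png").astype(int)
d=(abs(a-b).max(2)>40).astype(np.uint8); n,l,st,c=cv2.connectedComponentsWithStats(d)
for s in st[1:]:
    if s[4]>15: print(s)
E
```

```text
[[ 0.0692 -0.0581]
 [ 0.067  -0.1064]
 [-0.0568 -0.1051]
 [-0.0551 -0.0569]] [ 0.0061 -0.0816]
yaw -0.01
handle [-0.0898 -0.0213] a 0.016
[202 197  57  52 385]
[261 200  15  72 368]
[277 209  28  51 985]
[193 245  10  14  76]
[396 246  22  48 310]
[   76   250   197   230 20924]
[402 274  13   8  25]
[  29  276   71   98 3759]
[410 283   8   8  23]
[ 71 303   8  19  88]
[ 546  347   94  133 5579]
[ 334  348  201  132 6815]
[295 449  29  11 118]
[267 462  11  18 104]
[563 463  25  17 232]
[293 466  23  14 183]
```

```bash
python3 - <<'E'
from bench import ctrl
print(ctrl.get_state()["time"]); print(ctrl.close_job())
E
```

```text
24.75
the job is handed in; nothing more can be done
None
```

The rack is loaded and clamped against the fence, and I handed the job in at 24.75 s. No verdict was reported.

- **Placing:** I set the low white 3x7 rack on the mat about 20 mm clear of the fence and let go. Then I pushed the handle round with the shut fingers.
- **Clamping:** Free swing took about 5.4 N at the handle, and sliding the rack added just under 1 N. The buttons began to press at about 0.03 rad. I stopped at 12.3 N, 6.8 N above free swing, where the pose had stopped giving.
- **After letting go (from the images):**
  - The bar stayed at 0.016 rad, against 0.015 when pushed, so it did not spring back.
  - The rack is upright and about 0.01 rad off square to the fence. Its middle is about 6 mm from the fence's middle.
  - Nothing touches the bar. The before/after image comparison showed no moved bystander, but some are partly hidden by the arm and its shadow.
- **Small disagreement:** The picture puts the rack's middle at y = -0.082, but a flush fit gives -0.085. That is about the camera's error, so solid contact rests on the felt stiffness rather than the picture. The nip force after release was not measured directly.

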